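# Crank the retaining bar over the specimen

### The arm

A 6-joint arm with a two-finger parallel gripper is mounted at the origin on the work surface. World frame = base frame: x ahead of the robot, y to its left, z up, the work surface at z = 0. Lengths are in m, angles in degrees, forces in N, time in s.
With the tool pointing down it reaches from about 0.25 to 0.775 m from the base axis. Payload 8.9 kg.
Tool frame: the origin (TCP) lies on the centre line of the jaws, within the pads' length; the fingertips stand 8 mm ahead of it and the grasp point (between the pads) lies 11 mm behind it; z points along the fingers, y is the direction in which the jaws open and shut (so a half turn about z gives the same grasp; the last joint's range is limited). The gripper opens to 85 mm and grips with 20 to 120 N. Pads are 22 mm wide; open, the fingers measure 114 mm over their backs; the gripper's body (76 mm by 85 mm) begins 54 mm behind the grasp point. The pads swing forward as they close: fully open they stand 13 mm farther back than shut.
Start: joints at [60.201, 16.656, -8.789, 64.555, 0, 82.019], TCP at [0.195, 0.487, 0.239] pointing down, gripper open.
Joint ranges: [-144.48, 144.48], [-52.06, 99.96], [-74.48, 78.29], [-112.23, 115.85], [-86.99, 84.42], [-180, 180]. Speed limits (degrees/s): [127.2, 127.2, 159.86, 180, 180, 180].

### API

Orientations are given as a 3x3 rotation matrix whose columns are the frame's x, y, z axes.
In Python, from workcell import bot, optics gives the robot as it stands.
- The arm moves only by the shell command python3 -m inch 'ROWS' [FORCE]. ROWS is JSON, a list of rows, each an object with "jaw": the gripper's target within -1 to 1 (fully open at 1, half-way at 0, shut at -1); "translation": the shift along the tool's x, y, z in units of 30 mm (1.0 is 30 mm), a list of three; "dr": the turn, a rotation vector about the tool's x, y, z in units of 5 degrees (1.0 is 5 degrees), a list of three. In form: [{"jaw": jaw, "translation": [dx, dy, dz], "dr": [rx, ry, rz]}, ...]. A call has 1 to 12 rows; each row is the pose to reach, as a shift and turn from the pose measured when the call began, along the tool's axes at that moment; what a row does not reach only later rows make up. A row lasts 1/10 s, in which the tool goes at most 50 mm and 8.59 degrees, less where a joint would pass 70% of its speed; a pose out of reach is approached as far as the arm can. A call with a gripper value outside its range is refused whole. The fingers move at their own pace and stop on an object; FORCE is the grip in N (left out, the last holds). Time passes only in rows, so rows that repeat a pose let the fingers close. It gives the time, the measured TCP pose, the force and the opening at its end, in the units of the state.
- bot.read_state(): the state, without advancing time (a new reading comes with each control period).
- optics.capture(name): name is "scene" or "top" or "wrist"; returns the picture (480x640x3 uint8, blue, green, red); there is no depth.
- optics.camera_info(name): a dict with "mtx" (3x3 intrinsics, pixels), "R" (3x3) and "t" (3): a world point X has camera coordinates R X + t. Camera axes: x right, y down, z forward; pixel columns grow to the right and rows downward; lengths in m; the calibration is good to about 2 mm. A picture is of the moment at which its call begins: read the wrist's pose just before it. camera_info takes no time and is no camera call; for the wrist camera it gives the pose at the moment of the call.
- bot.hand_in(): hands the job in, once; it reports no verdict.
Trained networks look in the newest picture that a camera, given by its name, has taken for a name from the list of things; names that differ only in an ending like _2 or _b are one class to them, and where a whole thing is asked for, a point or a joint stands for the part that bears it (a point fixed in the world has none). Each returns a list of dicts, best first, with "p" (0 to 1); they miss things now and then, are a little off and sometimes report something else, mostly with a low value. They report only what shows in the picture. A call takes as long as a camera call. They do not tell look-alikes from the thing itself.
- optics.recognise(camera, name): "extent" ([left, top, width, height] in pixels, round what is visible of it).
The state is a dict: "time": time; "joint_pos": joint angles; "joint_velocities": joint speeds; "effort": joint torques, N m; "eef_pos": TCP position; "tcp_rot": TCP orientation; "contact_force": force on the tool from outside, world axes, zero at the start; "ft_torque": the same for the moment, N m; "width": opening from 0.0 (shut) to 1.0 (fully open).
Only numpy, scipy, OpenCV 4.12 (cv2) and the standard library are available. Lean on these libraries where they do the work, as an engineer would, in place of code of your own. Each camera call takes 0.05 s, during which the arm holds its last target.

### The job

Take the loose crank, seat its socket fully home on the square drive end hidden at the bottom of the fixture's well, feeling for it gently and never forcing it down, and then turn the crank clockwise until the retaining bar has swung over the specimen and rests at its stop pin, without straining it against the stop. Move the bar only by the crank, leave the crank seated on the square, and do not disturb the specimen or the other things on the bench.

Things in the scene. Friction and masses are not known exactly. Their poses are not given: they have to be found in the camera images.
- crank_grip (a point): loose steel crank standing upright on its socket, 0.44 to 0.69 kg. Site: centre of its square hub block (26 x 26 mm, 32 mm tall) on the crank's axis, 76 mm above the socket's underside; z up the axis, x along the crank's arm, hub flats square to x and y. Grip the hub across y, clear of the arm (18 mm wide, its top 16 mm below the point, from x -22 to 82 mm)
- crank_handle (a point): centre of the crank's upright black handle (20 mm diameter, 44 mm tall) on the end of its arm, 72 mm from the crank's axis, 6 mm above crank_grip's height
- crank_socket (a point): centre of the socket's open underside on the crank's axis. Square inside, 19.5 x 19.5 mm, 18 mm deep, its sides facing the crank's x and y; outside 26.5 x 26.5 mm (37.5 mm across corners)
- fixture: fixed holding fixture: steel base plate 14 mm thick (x -70 to 110 mm, y -60 to 100 mm) with a white post (top at 88 mm) on its -x side carrying a dark round collar. Origin at bench level on the collar's vertical axis, z up. The stop pin (10 mm diameter, 30 mm tall) stands on the plate at x 72, y -16 mm
- well (a point): centre of the mouth of the collar's well, on the drive axis, 94 mm above the bench. The well is 40 mm in diameter, its mouth flared to 46 mm, its floor 44 mm below the mouth; the square drive end stands on the floor. With the crank fully home the crank_grip point is 34 mm above this point
- drive_square (a point): centre of the top of the square drive end hidden in the well, 24 mm below its mouth; 18 x 18 mm, 20 mm tall, its topmost 2 mm stepped in to 14.5 mm. Its turn about the axis is unknown and differs each time, whatever the bar's angle (this frame does not show it): feel for it. An unaligned socket rests 18 mm above home. Play in the socket: up to about 5 degrees either way
- clamp (a joint): angle of the drive spindle that carries the square drive end and the bar: 0 when the bar points along the fixture's +y, growing clockwise seen from above, 1.571 rad at its hard stop when the bar points along the fixture's +x beside the stop pin. Starts at 0.25 to 0.75. Takes about 0.25 N m to turn and stays where it is left; do not load the stop beyond about 0.6 N m
- bar_end (a point): centre of the free end of the aluminium retaining bar (95 x 22 x 12 mm), fixed to the spindle under the collar, underside 30 mm above the bench, its end 86 mm from the drive axis; its y points outwards along the bar, z up. The robot must not touch it
- specimen: bystander: loose stepped steel block 40 x 30 mm, 8 and 14 mm high, lying on the base plate near the stop pin where the bar will pass over it; origin at the centre of its underside
- jar: bystander: loose amber jar with black cap, 52 mm diameter, 62 mm tall; origin at the centre of its underside
- ring_gauge: bystander: loose steel ring lying flat, 60 mm outside, 32 mm inside, 20 mm tall; origin at the centre of its underside
- screwdriver: bystander: loose screwdriver lying on the bench along its own x, tip towards +x; origin at the centre of its underside
Things that resemble listed ones, but are neither listed nor needed, are in the scene too. Leave any pink look-alike of the part that bears crank_grip alone.

How it is judged (in metres and radians):
On the way, in this order (a step that is already met when the one before it is completed fails the run):
1. the crank is seated fully home on the square, before the bar has reached its stop (z of crank_grip in the frame of well below 0.039 m and horizontal distance between crank_grip and well below 0.006 m and angle between crank_grip's own z axis and vertical below 0.12 rad and value of joint clamp below 1.4 rad), for 0.2 s.
2. the bar has been turned to its stop with the crank seated (value of joint clamp above 1.5 rad and z of crank_grip in the frame of well below 0.039 m), for 0.2 s.
At the end, for the whole second after the job is handed in: The bar stands at its stop (joint above 1.50 rad of 1.571), the crank is left released, upright and fully home on the square (within 5 mm of home in height, 6 mm of the axis, tilt under 0.12 rad), all at rest, and the specimen is within 10 mm of where it was (all of step 2 and horizontal distance between crank_grip and well below 0.006 m and angle between crank_grip's own z axis and vertical below 0.12 rad and velocity of joint clamp below 0.1 rad/s and distance of specimen from where it was at the start of the episode below 0.01 m); the robot touches nothing.
It fails at once if the crank is forced against the fixture, down on the square or hard against the stop (more than 70 N) (contact force between crank and fixture above 70 N).
It fails at once if the robot touches the retaining bar (contact force between any of the fingers, the arm and clamp above 1 N).
It fails at once if the specimen or another bystander is disturbed (moved more than 15 mm) (distance of any of specimen, jar, ring_gauge, screwdriver from where it was at the start of the episode above 0.015 m).
It also fails if it takes over 72 s, if anything falls off the work surface, if the arm or the gripper's body presses on something with over 40 N, if the wrist force passes 120 N, or if a joint passes its speed limit or range.

## Working session

There is one attempt and no reset: what is moved stays moved. The work goes in short steps, Python scripts to look and compute and a shell command to move; the robot and the scene stay as the last step left them, time stands still between calls to the robot, and variables do not carry over. Pictures are saved under pics/ and viewed, and the job is handed in when it is done.

```bash
ls -la && mkdir -p pics && python3 - <<'E'
from workcell import bot, optics
import cv2, json
s=bot.read_state(); print(s)
for n in ("scene","top","wrist"):
    im=optics.capture(n); cv2.imwrite(f"pics/{n}_0.png",im)
    ci=optics.camera_info(n); print(n,ci)
E
```

```text
total 12
drwxr-xr-x  3 agent agent 4096 Dec  7 11:00 .
drwxr-xr-x 23 root  root  4096 Dec  7 11:00 ..
drwxr-xr-x  2 agent agent 4096 Dec  7 11:00 pics
{'time': 0.0, 'joint_pos': array([ 6.02000137e+01,  1.66900864e+01, -8.83228084e+00,  6.45548319e+01,
        9.09783501e-04,  8.20200990e+01]), 'joint_velocities': array([-0.00897027,  0.04591955, -0.0416106 ,  0.03961935,  0.0922736 ,
        0.01365785]), 'effort': array([ 8.71025004e-04, -5.37135673e+01,  3.31370151e+01,  1.58652366e-02,
       -2.13992334e-04, -2.22106237e-06]), 'eef_pos': array([0.19489768, 0.48700864, 0.23871391]), 'tcp_rot': array([[-9.28355512e-01,  3.71692852e-01, -6.83391557e-04],
       [ 3.71693424e-01,  9.28354808e-01, -1.16131877e-03],
       [ 2.02775953e-04, -1.33212883e-03, -9.99999092e-01]]), 'contact_force': array([-0.47120978, -0.03353582,  0.64092627]), 'ft_torque': array([ 0.03515878, -0.00704082, -0.02694771]), 'width': 0.9989505729898466}
scene {'mtx': array([[480.33851962,   0.        , 322.48391344],
       [  0.        , 480.33851962, 241.68919489],
       [  0.        ,   0.        ,   1.  
[... 255 characters left out ...]
      , 318.74853822],
       [  0.        , 615.4727894 , 233.37241781],
       [  0.        ,   0.        ,   1.        ]]), 'R': array([[-0.0157753 , -0.99979619, -0.01259855],
       [-0.99628541,  0.01678421, -0.08446106],
       [ 0.0846553 ,  0.01121935, -0.99634713]]), 't': array([0.06404647, 0.5206171 , 1.20379725])}
wrist {'mtx': array([[384.2838175 ,   0.        , 318.07242709],
       [  0.        , 384.2838175 , 239.77549249],
       [  0.        ,   0.        ,   1.        ]]), 'R': array([[ 0.37033525,  0.92889705, -0.00143917],
       [ 0.89119969, -0.3548682 ,  0.28254499],
       [ 0.2619445 , -0.10591896, -0.95925297]]), 't': array([-0.5236372 , -0.03752522,  0.37900092])}
```

View pics/scene_0.png

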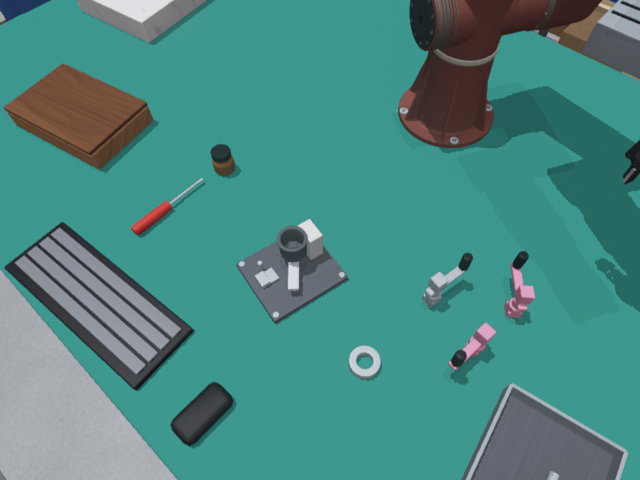

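View pics/top_0.png

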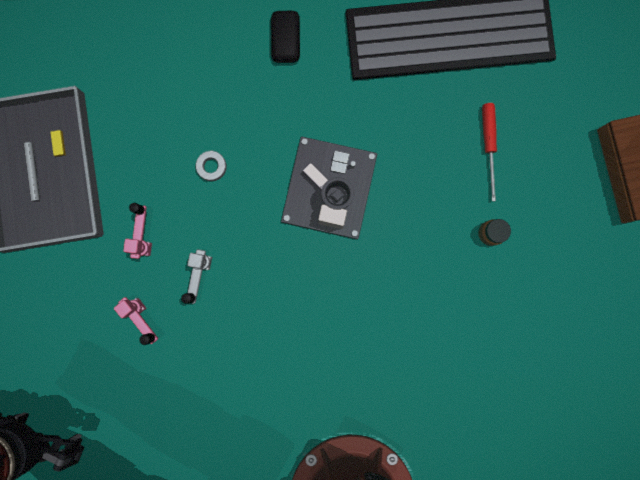

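View pics/wrist_0.png

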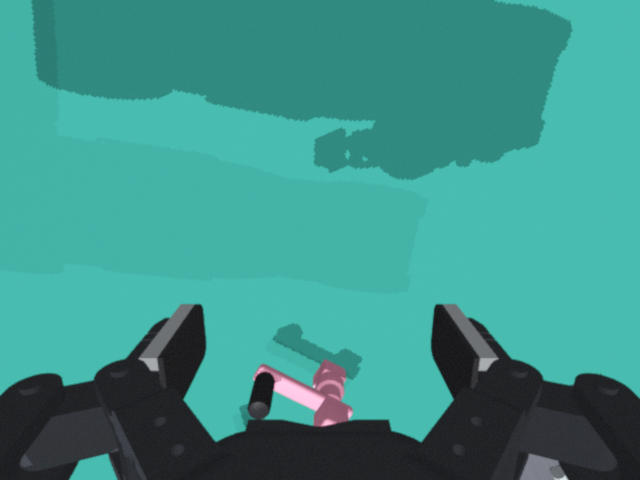

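```bash
python3 - <<'E'
import cv2
t=cv2.imread("pics/top_0.png"); s=cv2.imread("pics/scene_0.png")
a=cv2.resize(t[235:315,160:240],(400,400),interpolation=cv2.INTER_CUBIC)
b=cv2.resize(s[245:315,410:490],(400,350),interpolation=cv2.INTER_CUBIC)
b=cv2.copyMakeBorder(b,0,50,0,0,cv2.BORDER_CONSTANT)
cv2.imwrite("pics/crank_crop.png",cv2.hconcat([a,b]))
a=cv2.resize(t[130:245,275:385],(550,575),interpolation=cv2.INTER_CUBIC)
cv2.imwrite("pics/fix_top.png",a)
a=cv2.resize(s[205:325,230:355],(625,600),interpolation=cv2.INTER_CUBIC)
cv2.imwrite("pics/fix_scene.png",a)
E
```

```text
(no output)
```

View pics/crank_crop.png

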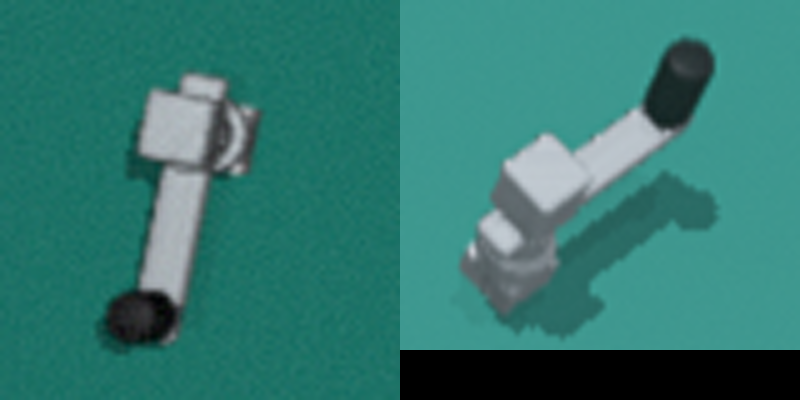

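View pics/fix_top.png

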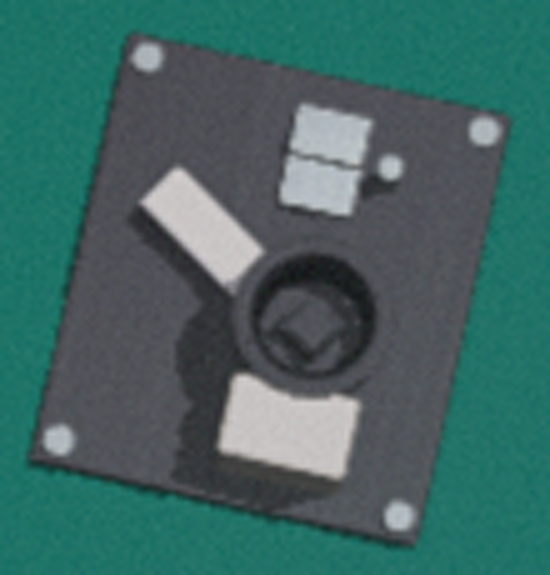

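View pics/fix_scene.png

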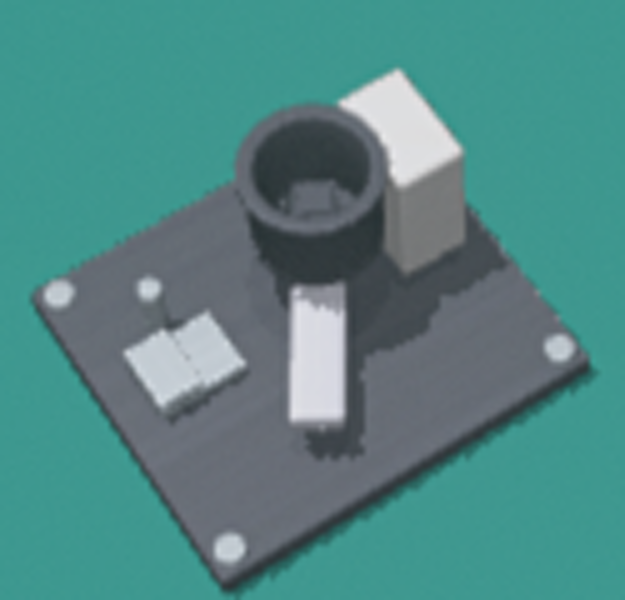

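```bash
cat > h.py <<'E'
import numpy as np, cv2
from workcell import bot, optics
CI={'top':optics.camera_info('top'),'scene':optics.camera_info('scene')}
def proj(ci,X):
    X=np.atleast_2d(X); c=X@np.array(ci['R']).T+np.array(ci['t']); p=c@np.array(ci['mtx']).T
    return p[:,:2]/p[:,2:]
def back(ci,uv,z):
    R=np.array(ci['R']);t=np.array(ci['t']);C=-R.T@t
    uv=np.atleast_2d(uv); d=np.c_[uv,np.ones(len(uv))]@np.linalg.inv(ci['mtx']).T@R
    return C+d*((z-C[2])/d[:,2:3])
def crop2px(p,off,s): return (np.atleast_2d(p)+0.5)/s-0.5+np.array(off)
E
python3 - <<'E'
from h import *
from scipy.optimize import least_squares
ft=crop2px([(130,35),(510,118),(415,545),(32,462)],(275,130),5)
fs=crop2px([(35,298),(228,578),(590,360)],(230,205),5)
M=np.array([(110,100,14),(110,-60,14),(-70,-60,14),(-70,100,14)])/1e3
Ms=M[[1,0,3]]
def T(p,M):
    c,s=np.cos(p[2]),np.sin(p[2]);return np.c_[M[:,0]*c-M[:,1]*s+p[0],M[:,0]*s+M[:,1]*c+p[1],M[:,2]]
def fit(cams):
    def f(p):
        r=[]
        if 't' in cams:r.append((proj(CI['top'],T(p,M))-ft).ravel())
        if 's' in cams:r.append((proj(CI['scene'],T(p,Ms))-fs).ravel())
        return np.concatenate(r)
    s=least_squares(f,[0.5,0,0]);return s.x,np.round(s.fun,1)
for c in('t','s','ts'): print(c,*fit(c))
p=fit('ts')[0]
# collar outer ellipse centre
print('collar top cam',back(CI['top'],crop2px([(307,318)],(275,130),5),.094),'scene',back(CI['scene'],crop2px([(311,168)],(230,205),5),.094))
print(proj(CI['top'],[[p[0],p[1],.094]]),proj(CI['scene'],[[p[0],p[1],.094]]))
hc=crop2px([(152,90),(217,102),(203,168),(138,155)],(160,235),5)
H=back(CI['top'],hc,.092);print('hub',H,H.mean(0))
hs=crop2px([(146,134),(191,182),(146,224),(100,177)],(410-80,245),5)
hs=crop2px([(146,134),(191,182),(146,224),(100,177)],(410,245),5)
H=back(CI['scene'],hs,.092);print('hub scene',H,H.mean(0))
print('handle',back(CI['top'],crop2px([(135,315)],(160,235),5),.100), back(CI['scene'],crop2px([(290,60)],(410,245),5),.104))
E
```

```text
t [ 0.59110659  0.01885391 -0.2359057 ] [-0.5 -0.5  0.5 -0.4  0.6  0.7 -0.6  0.1]
s [ 0.5893905   0.02169817 -0.23522629] [-0.7 -0.9 -0.3  1.3  1.1 -0.7]
ts [ 0.5903857   0.01990813 -0.23327881] [-1.1 -0.  -0.1 -0.1  0.2  1.  -1.1  0.6 -1.7 -1.  -1.2  1.1  0.2 -0.9]
collar top cam [[0.59096632 0.02101813 0.094     ]] scene [[0.59050151 0.020942   0.094     ]]
[[336.59441975 193.49481063]] [[291.46970789 237.87020767]]
hub [[0.48350506 0.29722354 0.092     ]
 [0.47859084 0.27274074 0.092     ]
 [0.45391588 0.27799781 0.092     ]
 [0.45918161 0.30244158 0.092     ]] [0.46879835 0.28760092 0.092     ]
hub scene [[0.45488287 0.28118895 0.092     ]
 [0.4604667  0.30569238 0.092     ]
 [0.48638991 0.30330573 0.092     ]
 [0.48177527 0.27899318 0.092     ]] [0.47087869 0.29229506 0.092     ]
handle [[0.39960957 0.30160955 0.1       ]] [[0.39824081 0.30542555 0.104     ]]
```

```bash
python3 - <<'E'
import cv2, numpy as np
t=cv2.imread("pics/top_0.png"); s=cv2.imread("pics/scene_0.png")
def enh(im,w,h):
    g=cv2.cvtColor(im,cv2.COLOR_BGR2GRAY).astype(float)
    g=np.clip((g-20)/(90-20),0,1)**0.7*255
    return cv2.resize(g.astype(np.uint8),(w,h),interpolation=cv2.INTER_CUBIC)
a=enh(t[178:212,318:358],400,340); b=enh(s[222:256,272:312],400,340)
cv2.imwrite("pics/well_enh.png",cv2.hconcat([a,b]))
E
```

```text
(no output)
```

View pics/well_enh.png

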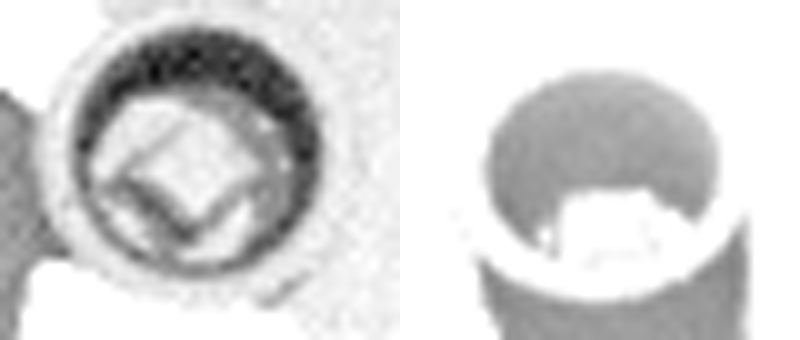

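```bash
cat >> h.py <<'E'
from scipy.spatial.transform import Rotation as Ro
def Rdown(yaw):  # tool pointing down, tool x at yaw deg
    c,s=np.cos(np.radians(yaw)),np.sin(np.radians(yaw))
    return np.array([[c,s,0],[s,-c,0],[0,0,-1.]])
def rel(pos,R,st=None):
    st=st or bot.read_state(); R0=np.array(st['tcp_rot']); 
    return R0.T@(np.array(pos)-st['eef_pos'])/0.03, np.degrees(Ro.from_matrix(R0.T@R).as_rotvec())/5
def show(pos,yaw):
    a,b=rel(pos,Rdown(yaw)); print('translation',np.round(a,3),'dr',np.round(b,3),'mm',np.linalg.norm(a)*30)
def stp():
    s=bot.read_state(); R=s['tcp_rot']; print('t',round(s['time'],2),'pos',np.round(s['eef_pos'],4),'yaw',round(np.degrees(np.arctan2(R[1,0],R[0,0])),2),'tilt',round(np.degrees(np.arccos(-R[2,2])),2),'F',np.round(s['contact_force'],2),'M',np.round(s['ft_torque'],3),'w',round(s['width'],3),'j6',round(s['joint_pos'][5],1)); return s
E
python3 - <<'E'
from h import *
s=stp(); ci=optics.camera_info('wrist')
C=-ci['R'].T@ci['t']; R=s['tcp_rot']
print('cam in tool',R.T@(C-s['eef_pos']), 'cam axis in tool',R.T@ci['R'][2], 'cam x',R.T@ci['R'][0])
# centre of view over well with camera above it ~0.2m
off=R.T@(C-s['eef_pos']); ax=R.T@ci['R'][2]
for yaw in (168.7,):
    Rt=Rdown(yaw); 
    for L in (0.20,0.25):
        W=np.array([.591,.0205,.075]); cam=W-Rt@ax*L; tcp=cam-Rt@off; print(yaw,L,cam,tcp)
        show(tcp,yaw)
show([0.469,0.289,0.16],168.7)
E
```

```text
t 0.15 pos [0.195  0.4871 0.2389] yaw 158.18 tilt 0.06 F [ 0.26 -0.73  0.56] M [0.026 0.019 0.037] w 0.998 j6 82.0
cam in tool [ 0.07180777 -0.00075003 -0.1345198 ] cam axis in tool [-2.82658446e-01 -5.61936488e-05  9.59220621e-01] cam x [1.45131305e-03 9.99998829e-01 4.86248381e-04]
168.7 0.2 [0.5355664  0.03158819 0.26684412] [0.60612912 0.01825322 0.13232432]
translation [-18.533  -9.412   3.559] dr [-1.100e-02 -2.000e-03 -2.104e+00] mm 632.6525539429391
168.7 0.25 [0.521708   0.03436023 0.31480516] [0.59227072 0.02102527 0.18028535]
translation [-18.07   -9.499   1.96 ] dr [-1.100e-02 -2.000e-03 -2.104e+00] mm 615.2502201466535
translation [-10.935  -2.733   2.631] dr [-1.100e-02 -2.000e-03 -2.104e+00] mm 347.2313942399392
```

```bash
python3 -m inch '[{"jaw":1,"translation":[-9,-4.75,1],"dr":[0,0,-1]},{"jaw":1,"translation":[-9,-4.75,1],"dr":[0,0,-1]},{"jaw":1,"translation":[-9,-4.75,1],"dr":[0,0,-1]},{"jaw":1,"translation":[-18.07,-9.5,1.96],"dr":[0,0,-2.1]},{"jaw":1,"translation":[-18.07,-9.5,1.96],"dr":[0,0,-2.1]},{"jaw":1,"translation":[-18.07,-9.5,1.96],"dr":[0,0,-2.1]},{"jaw":1,"translation":[-18.07,-9.5,1.96],"dr":[0,0,-2.1]},{"jaw":1,"translation":[-18.07,-9.5,1.96],"dr":[0,0,-2.1]},{"jaw":1,"translation":[-18.07,-9.5,1.96],"dr":[0,0,-2.1]},{"jaw":1,"translation":[-18.07,-9.5,1.96],"dr":[0,0,-2.1]},{"jaw":1,"translation":[-18.07,-9.5,1.96],"dr":[0,0,-2.1]},{"jaw":1,"translation":[-18.07,-9.5,1.96],"dr":[0,0,-2.1]}]' && python3 - <<'E'
from h import *
stp(); show([0.592,0.021,0.18],168.7)
E
```

```text
time: 1.35
eef_pos: [0.5832, 0.0308, 0.1813]
tcp_rot: [[-0.98, 0.197, -0.001], [0.197, 0.98, -0.001], [0.001, -0.001, -1.0]]
contact_force: [0.9, 0.9, 0.4]
width: 1.0
t 1.35 pos [0.5832 0.0308 0.1813] yaw 168.67 tilt 0.06 F [0.94 0.9  0.43] M [ 0.042 -0.039  0.003] w 1.0 j6 7.2
translation [-0.351 -0.262  0.045] dr [-0.01  -0.007 -0.007] mm 13.21952762448684
```

```bash
python3 -m inch '[{"jaw":1,"translation":[-0.35,-0.26,0],"dr":[0,0,0]},{"jaw":1,"translation":[-0.35,-0.26,0],"dr":[0,0,0]},{"jaw":1,"translation":[-0.35,-0.26,0],"dr":[0,0,0]}]' && python3 - <<'E'
from h import *
s=stp(); ci=optics.camera_info('wrist'); im=optics.capture('wrist'); cv2.imwrite('pics/w1.png',im)
np.savez('w1.npz',**{k:np.array(v) for k,v in ci.items()})
print(proj(ci,[[.591,.0205,.094],[.591,.0205,.070]]))
E
```

```text
time: 1.65
eef_pos: [0.5912, 0.0216, 0.181]
tcp_rot: [[-0.98, 0.197, -0.002], [0.197, 0.98, -0.0], [0.002, -0.001, -1.0]]
contact_force: [-0.1, 0.7, -0.5]
width: 1.0
t 1.65 pos [0.5912 0.0216 0.181 ] yaw 168.66 tilt 0.12 F [-0.14  0.7  -0.54] M [0.03  0.003 0.046] w 1.0 j6 6.4
[[317.50341851 250.65321931]
 [317.59695104 239.55823285]]
```

View pics/w1.png

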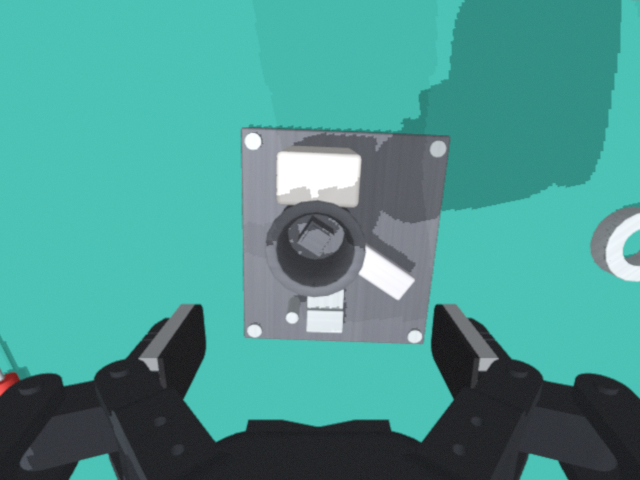

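```bash
python3 - <<'E'
import cv2, numpy as np
s=cv2.imread("pics/w1.png")[195:305,260:370]
g=cv2.cvtColor(s,cv2.COLOR_BGR2GRAY).astype(float)
print(np.percentile(g[20:80,30:80],[1,10,50,90,99]))
g=np.clip((g-15)/(110-15),0,1)**0.7*255
cv2.imwrite("pics/w1_well.png",cv2.resize(g.astype(np.uint8),(550,550),interpolation=cv2.INTER_CUBIC))
E
```

```text
[ 53.  56.  86. 138. 141.]
```

View pics/w1_well.png

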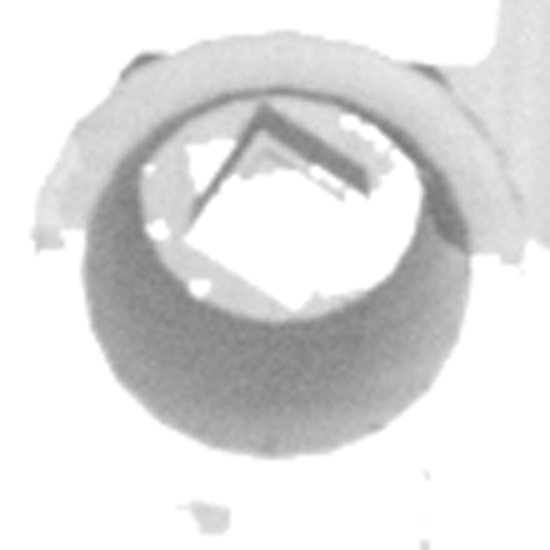

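```bash
python3 - <<'E'
import cv2, numpy as np
s=cv2.imread("pics/w1.png")[208:272,280:356]
g=cv2.cvtColor(s,cv2.COLOR_BGR2GRAY).astype(float)
g=np.clip((g-50)/(160-50),0,1)*255
cv2.imwrite("pics/w1_well2.png",cv2.resize(g.astype(np.uint8),(760,600),interpolation=cv2.INTER_CUBIC)) if 0 else cv2.imwrite("pics/w1_well2.png",cv2.resize(g.astype(np.uint8)[:60],(760,600),interpolation=cv2.INTER_CUBIC))
E
```

```text
(no output)
```

View pics/w1_well2.png

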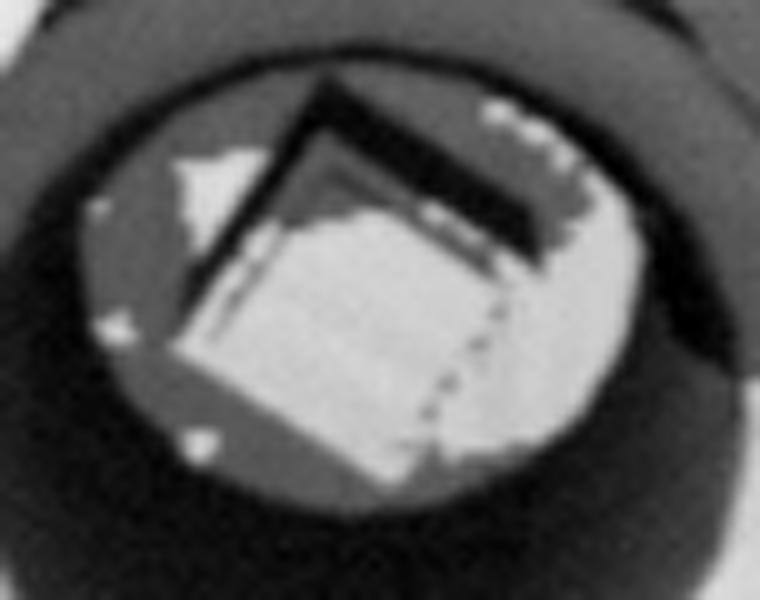

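```bash
python3 - <<'E'
from h import *
ci=dict(np.load('w1.npz'))
c=crop2px([(320,125),(537,270),(392,483),(177,345)],(280,208),10)
P=back(ci,c,.068);print(P,P.mean(0))
for i in range(4):
    d=P[(i+1)%4]-P[i]; print(np.linalg.norm(d),np.degrees(np.arctan2(d[1],d[0]))%90)
# plate corners from w1
q=np.array([(243,128),(449,136),(425,343),(246,337)],float); X=back(ci,q,.014);print(X)
for i in range(4):
    d=X[(i+1)%4]-X[i]; print(np.linalg.norm(d),np.degrees(np.arctan2(d[1],d[0]))%90)
E
```

```text
[[0.5776074  0.01908745 0.068     ]
 [0.5901905  0.03133125 0.068     ]
 [0.60303814 0.01889318 0.068     ]
 [0.59061566 0.00661532 0.068     ]] [0.59036292 0.0189818  0.068     ]
0.017556905192801075 44.217005637190404
0.017882039186486946 45.927986619372874
0.0174660831443311 44.664558045015525
0.01802134796593363 46.20535434310071
[[ 0.51011559 -0.02084911  0.014     ]
 [ 0.54624886  0.13081964  0.014     ]
 [ 0.7193399   0.09193802  0.014     ]
 [ 0.68261277 -0.06240673  0.014     ]]
0.15591351134876102 76.59975782325002
0.17740430154275355 77.33973834638017
0.15865428325422712 76.61509628149676
0.17743254877075645 76.45456300765974
```

```bash
python3 - <<'E'
from h import *
show([0.4695,0.2895,0.185],168.7)
E
```

```text
translation [ 5.718  7.947 -0.12 ] dr [-0.007 -0.019  0.002] mm 293.72080398713103
```

```bash
python3 -m inch '[{"jaw":0.2,"translation":[5.7,7.95,-0.12],"dr":[0,0,0]},{"jaw":0.2,"translation":[5.7,7.95,-0.12],"dr":[0,0,0]},{"jaw":0.2,"translation":[5.7,7.95,-0.12],"dr":[0,0,0]},{"jaw":0.2,"translation":[5.7,7.95,-0.12],"dr":[0,0,0]},{"jaw":0.2,"translation":[5.7,7.95,-0.12],"dr":[0,0,0]},{"jaw":0.2,"translation":[5.7,7.95,-0.12],"dr":[0,0,0]},{"jaw":0.2,"translation":[5.7,7.95,-0.12],"dr":[0,0,0]},{"jaw":0.2,"translation":[5.7,7.95,-0.12],"dr":[0,0,0]},{"jaw":0.2,"translation":[5.7,7.95,-0.12],"dr":[0,0,0]},{"jaw":0.2,"translation":[5.7,7.95,-0.12],"dr":[0,0,0]}]' && python3 - <<'E'
from h import *
s=stp(); ci=optics.camera_info('wrist'); im=optics.capture('wrist'); cv2.imwrite('pics/w2.png',im)
np.savez('w2.npz',**{k:np.array(v) for k,v in ci.items()})
print(proj(ci,[[.4695,.2895,.092]]))
E
```

```text
time: 2.7
eef_pos: [0.4702, 0.2887, 0.1851]
tcp_rot: [[-0.98, 0.197, -0.002], [0.197, 0.98, -0.0], [0.002, -0.001, -1.0]]
contact_force: [0.8, -0.4, 0.4]
width: 0.597
t 2.7 pos [0.4702 0.2887 0.1851] yaw 168.65 tilt 0.1 F [ 0.76 -0.44  0.4 ] M [-0.036  0.01  -0.019] w 0.597 j6 35.3
[[320.43446355 246.14303994]]
```

View pics/w2.png

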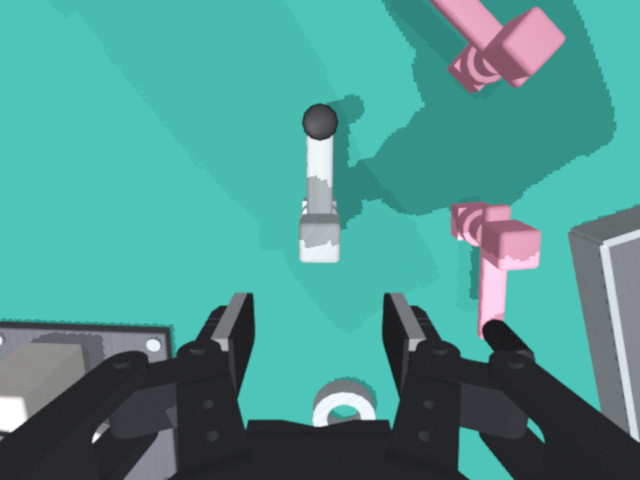

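Candidates for the crank (top picture): the steel one at (197,262), a pink one at (132,247) and a pink one at (128,308). I choose the steel one, which is at (320,240) in this wrist view, and check it in a close crop.

```bash
python3 - <<'E'
import cv2, numpy as np
s=cv2.imread("pics/w2.png")[190:275,280:360]
cv2.imwrite("pics/w2_hub.png",cv2.resize(s,(560,595),interpolation=cv2.INTER_CUBIC))
E
```

```text
(no output)
```

View pics/w2_hub.png

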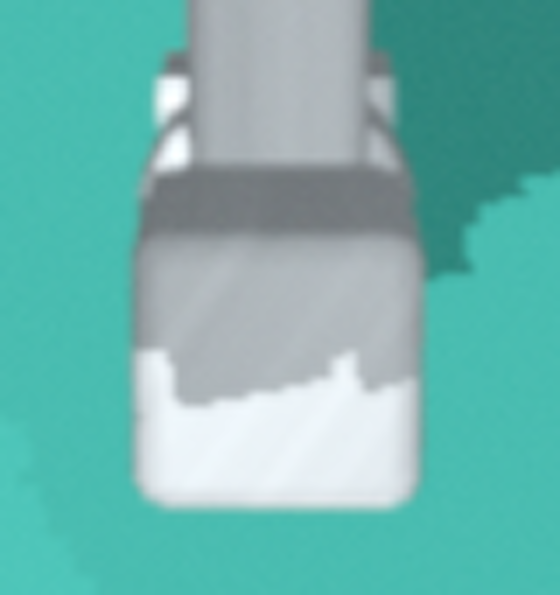

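```bash
python3 - <<'E'
from h import *
ci=dict(np.load('w2.npz'))
c=crop2px([(135,232),(420,232),(420,508),(134,508)],(280,190),7)
P=back(ci,c,.092);print(P,P.mean(0),np.linalg.norm(P[1]-P[0]),np.linalg.norm(P[2]-P[1]))
H=back(ci,[[320,121]],.104);d=(H-P.mean(0))[0];print(H,np.hypot(*d[:2]),np.degrees(np.arctan2(d[1],d[0])))
E
```

```text
[[0.45226144 0.27949618 0.092     ]
 [0.45710474 0.30383837 0.092     ]
 [0.48217007 0.29925154 0.092     ]
 [0.47716476 0.27407621 0.092     ]] [0.46717525 0.28916557 0.092     ] 0.02481934027065704 0.02548154893903386
[[0.39682261 0.30355985 0.104     ]] 0.07181009674068985 168.43677240927857
```

```bash
python3 - <<'E'
from h import *
show([0.4676,0.289,0.110],168.5)
show([0.4676,0.289,0.070],168.5)
E
```

```text
translation [ 9.000e-02 -2.000e-03  2.502e+00] dr [-0.008 -0.018  0.025] mm 75.11527069425777
translation [ 8.800e-02 -1.000e-03  3.836e+00] dr [-0.008 -0.018  0.025] mm 115.09685179191074
```

```bash
python3 -m inch '[{"jaw":0.2,"translation":[0.09,0,2.5],"dr":[0,-0.02,0.03]},{"jaw":0.2,"translation":[0.09,0,2.5],"dr":[0,-0.02,0.03]},{"jaw":0.2,"translation":[0.09,0,3.2],"dr":[0,-0.02,0.03]},{"jaw":0.2,"translation":[0.09,0,3.84],"dr":[0,-0.02,0.03]},{"jaw":0.2,"translation":[0.09,0,3.84],"dr":[0,-0.02,0.03]},{"jaw":0.2,"translation":[0.09,0,3.84],"dr":[0,-0.02,0.03]}]' 35 && python3 - <<'E'
from h import *
s=stp(); ci=optics.camera_info('wrist'); im=optics.capture('wrist'); cv2.imwrite('pics/w3.png',im)
E
```

```text
time: 3.35
eef_pos: [0.4679, 0.2885, 0.0701]
tcp_rot: [[-0.98, 0.201, -0.0], [0.201, 0.98, -0.001], [0.0, -0.001, -1.0]]
contact_force: [-0.1, 0.9, -0.5]
width: 0.603
t 3.35 pos [0.4679 0.2885 0.0701] yaw 168.41 tilt 0.06 F [-0.05  0.9  -0.5 ] M [ 0.015 -0.044  0.029] w 0.603 j6 35.6
```

View pics/w3.png

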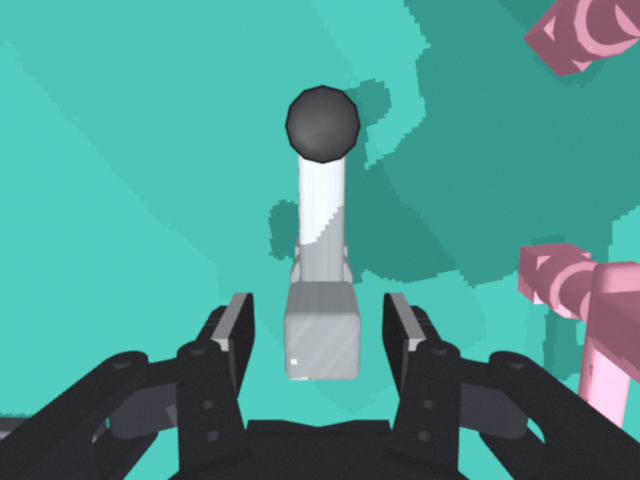

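The hub's top face, at about (322,345), sits centred between the pads, so I close on it.

```bash
python3 -m inch '[{"jaw":-0.2,"translation":[0,0,0],"dr":[0,0,0]},{"jaw":-0.5,"translation":[0,0,0],"dr":[0,0,0]},{"jaw":-0.8,"translation":[0,0,0],"dr":[0,0,0]},{"jaw":-1,"translation":[0,0,0],"dr":[0,0,0]},{"jaw":-1,"translation":[0,0,0],"dr":[0,0,0]},{"jaw":-1,"translation":[0,0,0],"dr":[0,0,0]}]' 40 && python3 - <<'E'
from h import *
s=stp(); ci=optics.camera_info('wrist'); im=optics.capture('wrist'); cv2.imwrite('pics/w4.png',im)
np.savez('w4.npz',**{k:np.array(v) for k,v in ci.items()})
E
```

```text
time: 4.0
eef_pos: [0.4693, 0.2892, 0.072]
tcp_rot: [[-0.98, 0.201, 0.003], [0.201, 0.98, 0.0], [-0.003, 0.001, -1.0]]
contact_force: [0.1, -0.1, 7.4]
width: 0.3
t 4.0 pos [0.4693 0.2892 0.072 ] yaw 168.43 tilt 0.18 F [ 0.06 -0.06  7.39] M [-0.248  0.129  0.017] w 0.3 j6 35.6
```

View pics/w4.png

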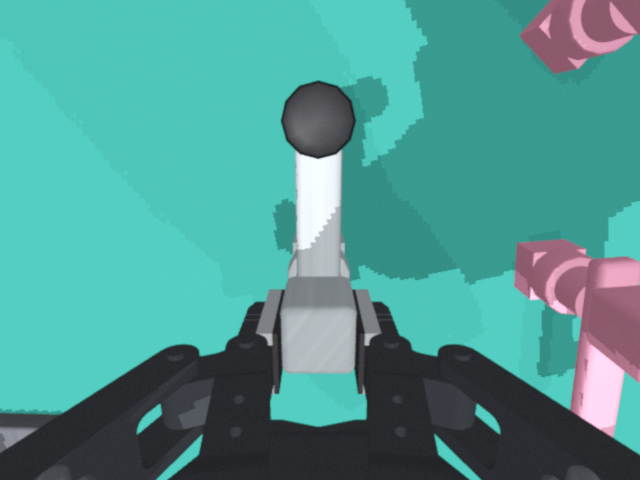

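```bash
python3 - <<'E'
from h import *
ci=dict(np.load('w4.npz')); s=bot.read_state()
im=cv2.imread('pics/w4.png')
cv2.imwrite('pics/w4_hub.png',cv2.resize(im[270:390,260:380],(600,600),interpolation=cv2.INTER_CUBIC))
show([.469,.289,.205],168.43)
E
```

```text
translation [-0.006 -0.005 -4.433] dr [ 0.012  0.035 -0.   ] mm 132.98223200503935
```

View pics/w4_hub.png

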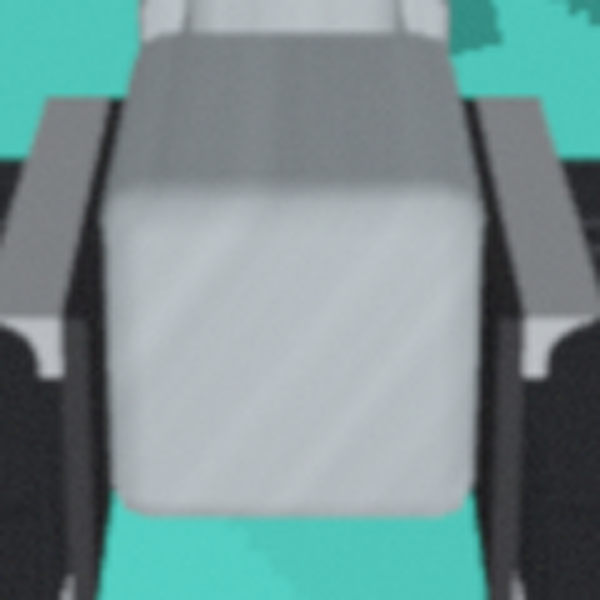

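```bash
python3 -m inch '[{"jaw":-1,"translation":[0,0,-0.5],"dr":[0,0,0]},{"jaw":-1,"translation":[0,0,-1.5],"dr":[0,0,0]},{"jaw":-1,"translation":[0,0,-3],"dr":[0,0,0]},{"jaw":-1,"translation":[0,0,-4.4],"dr":[0,0,0]},{"jaw":-1,"translation":[0,0,-4.4],"dr":[0,0,0]},{"jaw":-1,"translation":[0,0,-4.4],"dr":[0,0,0]},{"jaw":-1,"translation":[0,0,-4.4],"dr":[0,0,0]},{"jaw":-1,"translation":[0,0,-4.4],"dr":[0,0,0]}]' && python3 - <<'E'
from h import *
s=stp(); ci=optics.camera_info('wrist'); im=optics.capture('wrist'); cv2.imwrite('pics/w5.png',im)
np.savez('w5.npz',tp=s['eef_pos'],tr=s['tcp_rot'],**{k:np.array(v) for k,v in ci.items()})
show([.5905,.0195,.205],135.25)
E
```

```text
time: 4.85
eef_pos: [0.4678, 0.2887, 0.2022]
tcp_rot: [[-0.98, 0.201, 0.0], [0.201, 0.98, -0.001], [-0.0, -0.001, -1.0]]
contact_force: [0.1, -0.8, -5.0]
width: 0.299
t 4.85 pos [0.4678 0.2887 0.2022] yaw 168.43 tilt 0.06 F [ 0.11 -0.78 -4.95] M [ 0.001 -0.063  0.01 ] w 0.299 j6 35.7
translation [-5.802 -7.973 -0.078] dr [-6.000e-03  9.000e-03  6.636e+00] mm 295.8339543963238
```

View pics/w5.png

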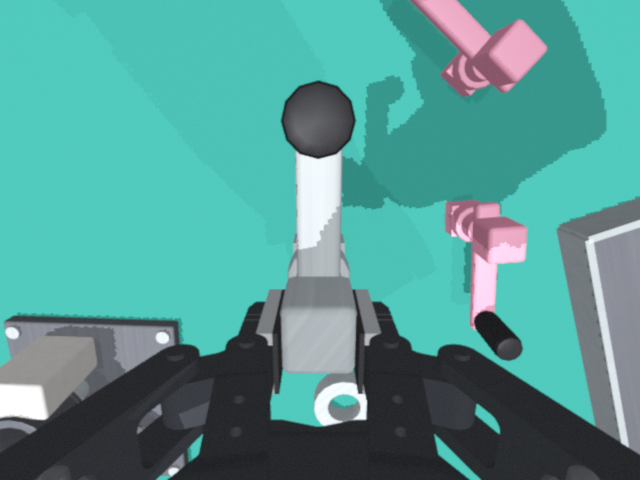

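```bash
python3 - <<'E'
from h import *
ci=dict(np.load('w4.npz'))
P=back(ci,crop2px([(103,188),(482,188),(470,515),(112,515)],(260,270),5),.092)
tp=np.array([.4693,.2892,.072]); R=Rdown(168.43)
q=(P-tp)@R; print(np.round(q*1000,1),np.round(q.mean(0)*1000,1))
H=back(ci,[[318.5,119]],.104);print((H-tp)@R)
# well in tool frame of w1 view: measured well rel
h=q.mean(0)
W=np.array([.5904,.0190]); 
for hx in (h[0],0,): 
    off=Rdown(135.25)@np.array([hx,0,0]); print('tcp target',W-off[:2])
E
```

```text
[[ 15.3 -13.1 -20. ]
 [ 15.3  11.7 -20. ]
 [ -9.6  11.6 -20. ]
 [ -9.7 -13.2 -20. ]] [  2.8  -0.7 -20. ]
[[ 0.07389378 -0.00068561 -0.032     ]]
tcp target [0.59239578 0.01702156]
tcp target [0.5904 0.019 ]
```

```bash
python3 - <<'E'
from h import *
show([.5924,.0181,.200],135.25)
E
```

```text
translation [-5.874 -8.006  0.089] dr [-6.000e-03  9.000e-03  6.636e+00] mm 297.8956328897847
```

```bash
python3 -m inch '[{"jaw":-1,"translation":[-1,-1.3,0],"dr":[0,0,1]},{"jaw":-1,"translation":[-2,-2.6,0],"dr":[0,0,2]},{"jaw":-1,"translation":[-3,-4,0],"dr":[0,0,3]},{"jaw":-1,"translation":[-4,-5.3,0],"dr":[0,0,4]},{"jaw":-1,"translation":[-4.9,-6.6,0],"dr":[0,0,5.4]},{"jaw":-1,"translation":[-5.5,-7.5,0.09],"dr":[0,0,6.2]},{"jaw":-1,"translation":[-5.87,-8,0.09],"dr":[0,0,6.64]},{"jaw":-1,"translation":[-5.87,-8,0.09],"dr":[0,0,6.64]},{"jaw":-1,"translation":[-5.87,-8,0.09],"dr":[0,0,6.64]},{"jaw":-1,"translation":[-5.87,-8,0.09],"dr":[0,0,6.64]},{"jaw":-1,"translation":[-5.87,-8,0.09],"dr":[0,0,6.64]}]' && python3 - <<'E'
from h import *
s=stp()
for n in('top','scene','wrist'):
    im=optics.capture(n); cv2.imwrite(f'pics/{n}_6.png',im)
show([.5924,.0181,.200],135.25)
t=cv2.imread('pics/top_6.png')[120:250,260:390]; s=cv2.imread('pics/scene_6.png')[170:300,225:355]
cv2.imwrite('pics/pre6.png',cv2.hconcat([cv2.resize(a,(400,400),interpolation=cv2.INTER_CUBIC) for a in (t,s)]))
E
```

```text
time: 6.0
eef_pos: [0.5919, 0.0195, 0.2]
tcp_rot: [[-0.711, 0.703, 0.0], [0.703, 0.711, -0.001], [-0.001, -0.0, -1.0]]
contact_force: [0.4, -1.3, -4.6]
width: 0.297
t 6.0 pos [0.5919 0.0195 0.2   ] yaw 135.34 tilt 0.04 F [ 0.37 -1.29 -4.63] M [-0.059 -0.073  0.024] w 0.297 j6 39.5
translation [-0.028 -0.017  0.004] dr [-0.001  0.011  0.01 ] mm 0.9806271739033066
```

View pics/pre6.png

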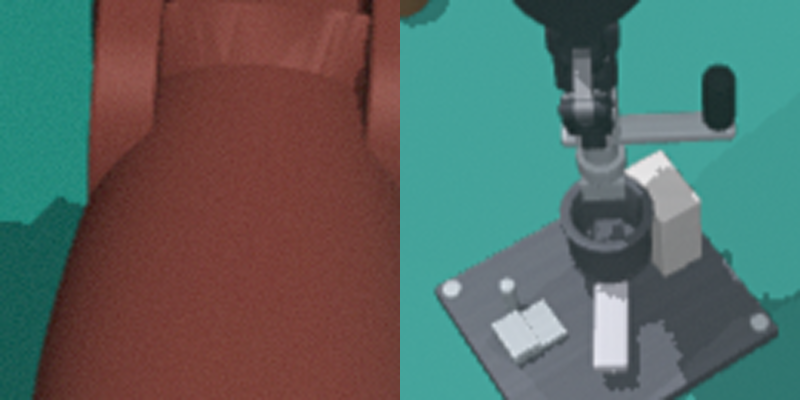

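View pics/wrist_6.png

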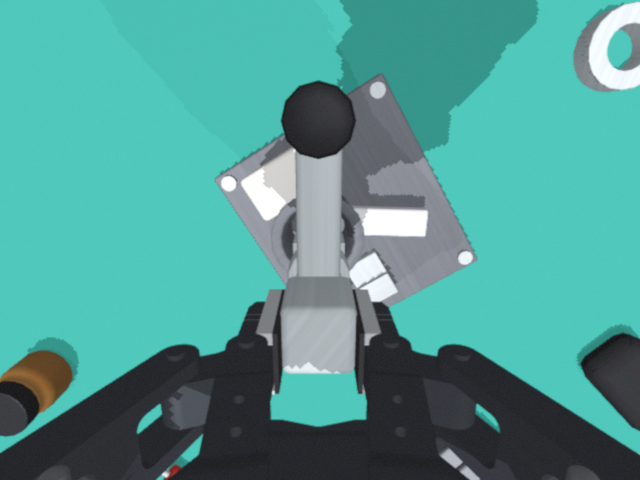

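```bash
python3 - <<'E'
from h import *
im=cv2.imread('pics/scene_6.png')
a=cv2.resize(im[195:275,265:345],(600,600),interpolation=cv2.INTER_CUBIC)
W=np.array([.5907,.0198])
for z in (.094,.128,.145):
    p=proj(CI['scene'],[[*W,z]])[0]; q=((p-[265,195])+.5)*7.5-.5; print(z,p,q)
    cv2.circle(a,tuple(int(v) for v in q),3,(0,0,255),-1)
# expected well rim ellipse
th=np.linspace(0,2*np.pi,60); X=np.c_[W[0]+.023*np.cos(th),W[1]+.023*np.sin(th),0*th+.094]
for p in proj(CI['scene'],X): cv2.circle(a,tuple(int(v) for v in ((p-[265,195])+.5)*7.5-.5),1,(0,255,255),-1)
# expected socket underside square with crank axis at W, yaw 135.3 z .128
c=np.array([(1,1),(1,-1),(-1,-1),(-1,1),(1,1)])*.01325; R=Rdown(135.3)[:2,:2]
for z in(.128,):
    X=np.c_[W+c@R.T,np.full(5,z)]; q=(proj(CI['scene'],X)-[265,195]+.5)*7.5-.5
    cv2.polylines(a,[q.astype(np.int32)],False,(255,0,255),1)
cv2.imwrite('pics/pre6s.png',a)
E
```

```text
0.094 [291.32091297 237.93818821] [200.65684725 325.28641156]
0.128 [290.23434844 228.5338115 ] [192.5076133  254.75358627]
0.145 [289.66537876 223.60929472] [188.24034066 217.81971041]
```

View pics/pre6s.png

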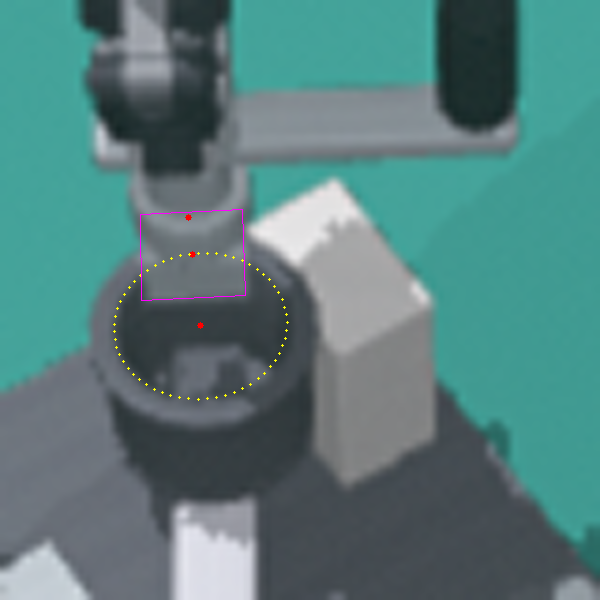

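```bash
python3 -m inch '[{"jaw":-1,"translation":[-0.03,-0.02,0.5],"dr":[0,0,0]},{"jaw":-1,"translation":[-0.03,-0.02,0.9],"dr":[0,0,0]},{"jaw":-1,"translation":[-0.03,-0.02,0.9],"dr":[0,0,0]},{"jaw":-1,"translation":[-0.03,-0.02,1.1],"dr":[0,0,0]},{"jaw":-1,"translation":[-0.03,-0.02,1.2],"dr":[0,0,0]},{"jaw":-1,"translation":[-0.03,-0.02,1.3],"dr":[0,0,0]},{"jaw":-1,"translation":[-0.03,-0.02,1.3],"dr":[0,0,0]}]' && python3 - <<'E'
from h import *
stp()
E
```

```text
time: 6.85
eef_pos: [0.5923, 0.018, 0.1609]
tcp_rot: [[-0.711, 0.703, 0.0], [0.703, 0.711, -0.001], [-0.001, -0.0, -1.0]]
contact_force: [0.2, -0.8, -4.7]
width: 0.296
t 6.85 pos [0.5923 0.018  0.1609] yaw 135.3 tilt 0.05 F [ 0.16 -0.8  -4.66] M [ 0.    -0.043  0.012] w 0.296 j6 39.4
```

```bash
python3 -m inch '[{"jaw":-1,"translation":[0,0,0.1],"dr":[0,0,0]},{"jaw":-1,"translation":[0,0,0.2],"dr":[0,0,0]},{"jaw":-1,"translation":[0,0,0.3],"dr":[0,0,0]},{"jaw":-1,"translation":[0,0,0.4],"dr":[0,0,0]},{"jaw":-1,"translation":[0,0,0.4],"dr":[0,0,0]}]' && python3 - <<'E'
from h import *
stp()
E
```

```text
time: 7.35
eef_pos: [0.5919, 0.0179, 0.1483]
tcp_rot: [[-0.711, 0.703, -0.001], [0.703, 0.711, -0.001], [-0.0, -0.001, -1.0]]
contact_force: [-0.3, -0.1, -4.8]
width: 0.298
t 7.35 pos [0.5919 0.0179 0.1483] yaw 135.29 tilt 0.05 F [-0.26 -0.11 -4.81] M [-0.048  0.006 -0.001] w 0.298 j6 39.4
```

```bash
python3 -m inch '[{"jaw":-1,"translation":[0,0,0.07],"dr":[0,0,0]},{"jaw":-1,"translation":[0,0,0.14],"dr":[0,0,0]},{"jaw":-1,"translation":[0,0,0.21],"dr":[0,0,0]},{"jaw":-1,"translation":[0,0,0.27],"dr":[0,0,0]},{"jaw":-1,"translation":[0,0,0.27],"dr":[0,0,0]}]' && python3 - <<'E'
from h import *
stp()
E
```

```text
time: 7.85
eef_pos: [0.5918, 0.018, 0.1399]
tcp_rot: [[-0.711, 0.703, -0.001], [0.703, 0.711, -0.001], [0.0, -0.001, -1.0]]
contact_force: [0.1, -0.2, -4.4]
width: 0.297
t 7.85 pos [0.5918 0.018  0.1399] yaw 135.3 tilt 0.07 F [ 0.07 -0.21 -4.35] M [-0.045 -0.037  0.017] w 0.297 j6 39.4
```

```bash
python3 -m inch '[{"jaw":-1,"translation":[0,0,0.05],"dr":[0,0,0]},{"jaw":-1,"translation":[0,0,0.1],"dr":[0,0,0]},{"jaw":-1,"translation":[0,0,0.15],"dr":[0,0,0]},{"jaw":-1,"translation":[0,0,0.15],"dr":[0,0,0]}]' && python3 - <<'E'
from h import *
stp()
E
```

```text
time: 8.25
eef_pos: [0.5916, 0.018, 0.1351]
tcp_rot: [[-0.711, 0.703, -0.002], [0.703, 0.711, -0.001], [0.001, -0.002, -1.0]]
contact_force: [0.2, 0.1, -4.3]
width: 0.296
t 8.25 pos [0.5916 0.018  0.1351] yaw 135.3 tilt 0.1 F [ 0.23  0.14 -4.33] M [-0.026 -0.038  0.023] w 0.296 j6 39.4
```

```bash
python3 -m inch '[{"jaw":-1,"translation":[0,0,0.07],"dr":[0,0,0]},{"jaw":-1,"translation":[0,0,0.14],"dr":[0,0,0]},{"jaw":-1,"translation":[0,0,0.21],"dr":[0,0,0]},{"jaw":-1,"translation":[0,0,0.27],"dr":[0,0,0]},{"jaw":-1,"translation":[0,0,0.27],"dr":[0,0,0]}]' && python3 - <<'E'
from h import *
stp()
E
```

```text
time: 8.75
eef_pos: [0.5915, 0.018, 0.1267]
tcp_rot: [[-0.711, 0.703, -0.002], [0.703, 0.711, -0.0], [0.001, -0.002, -1.0]]
contact_force: [-0.3, 0.9, -4.7]
width: 0.298
t 8.75 pos [0.5915 0.018  0.1267] yaw 135.3 tilt 0.1 F [-0.29  0.92 -4.7 ] M [-0.01  -0.103  0.005] w 0.298 j6 39.4
```

Sliding down the square freely. The last millimetres go in gently, until I feel the floor.

```bash
python3 -m inch '[{"jaw":-1,"translation":[0,0,0.04],"dr":[0,0,0]},{"jaw":-1,"translation":[0,0,0.08],"dr":[0,0,0]},{"jaw":-1,"translation":[0,0,0.12],"dr":[0,0,0]},{"jaw":-1,"translation":[0,0,0.15],"dr":[0,0,0]},{"jaw":-1,"translation":[0,0,0.15],"dr":[0,0,0]}]' && python3 - <<'E'
from h import *
stp()
E
```

```text
time: 9.25
eef_pos: [0.5918, 0.018, 0.1238]
tcp_rot: [[-0.711, 0.703, -0.0], [0.703, 0.711, -0.001], [-0.0, -0.001, -1.0]]
contact_force: [-4.0, 0.0, 10.8]
width: 0.297
t 9.25 pos [0.5918 0.018  0.1238] yaw 135.3 tilt 0.05 F [-4.04  0.   10.79] M [-0.016  1.158  0.021] w 0.297 j6 39.4
```

```bash
python3 -m inch '[{"jaw":-1,"translation":[0,0,0.02],"dr":[0,0,0]},{"jaw":-1,"translation":[0,0,0.02],"dr":[0,0,0]},{"jaw":-1,"translation":[0,0,0.02],"dr":[0,0,0.5]},{"jaw":-1,"translation":[0,-0.01,0.02],"dr":[0,0,1]},{"jaw":-1,"translation":[0,-0.02,0.02],"dr":[0,0,1.5]},{"jaw":-1,"translation":[0,-0.03,0.02],"dr":[0,0,2]},{"jaw":-1,"translation":[0,-0.03,0.02],"dr":[0,0,2]}]' && python3 - <<'E'
from h import *
stp()
E
```

```text
time: 9.95
eef_pos: [0.5917, 0.018, 0.1239]
tcp_rot: [[-0.578, 0.816, 0.001], [0.816, 0.578, 0.001], [-0.0, 0.001, -1.0]]
contact_force: [-1.1, 4.1, 5.1]
width: 0.298
t 9.95 pos [0.5917 0.018  0.1239] yaw 125.29 tilt 0.07 F [-1.06  4.09  5.12] M [0.969 0.314 0.097] w 0.298 j6 49.4
```

```bash
python3 -m inch '[{"jaw":-1,"translation":[0,0,0.02],"dr":[0,0,0.5]},{"jaw":-1,"translation":[0,0,0.02],"dr":[0,0,1]},{"jaw":-1,"translation":[0,0,0.02],"dr":[0,0,1.5]},{"jaw":-1,"translation":[0,0,0.02],"dr":[0,0,2]},{"jaw":-1,"translation":[0,0,0.02],"dr":[0,0,2.5]},{"jaw":-1,"translation":[0,0,0.02],"dr":[0,0,3]},{"jaw":-1,"translation":[0,0,0.02],"dr":[0,0,3.5]},{"jaw":-1,"translation":[0,0,0.02],"dr":[0,0,4]},{"jaw":-1,"translation":[0,0,0.02],"dr":[0,0,4]}]' && python3 - <<'E'
from h import *
stp()
im=optics.capture('scene'); cv2.imwrite('pics/s7.png',im)
cv2.imwrite('pics/s7c.png',cv2.resize(im[170:330,225:355],(520,600),interpolation=cv2.INTER_CUBIC))
E
```

```text
time: 10.85
eef_pos: [0.5914, 0.0181, 0.1239]
tcp_rot: [[-0.263, 0.965, 0.001], [0.965, 0.263, 0.001], [0.0, 0.001, -1.0]]
contact_force: [-4.9, 0.3, 8.6]
width: 0.297
t 10.85 pos [0.5914 0.0181 0.1239] yaw 105.26 tilt 0.06 F [-4.9   0.28  8.63] M [0.147 1.295 0.095] w 0.297 j6 69.4
```

View pics/s7c.png

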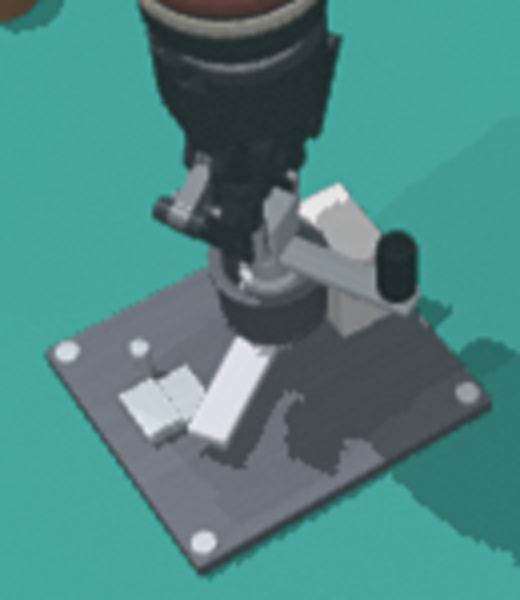

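```bash
python3 -m inch '[{"jaw":-1,"translation":[0,-0.005,0.02],"dr":[0,0,0.5]},{"jaw":-1,"translation":[0,-0.01,0.02],"dr":[0,0,1]},{"jaw":-1,"translation":[0,-0.015,0.02],"dr":[0,0,1.5]},{"jaw":-1,"translation":[0,-0.02,0.02],"dr":[0,0,2]},{"jaw":-1,"translation":[0,-0.025,0.02],"dr":[0,0,2.5]},{"jaw":-1,"translation":[0,-0.03,0.02],"dr":[0,0,3]},{"jaw":-1,"translation":[0,-0.03,0.02],"dr":[0,0,3.5]},{"jaw":-1,"translation":[0,-0.03,0.02],"dr":[0,0,4]},{"jaw":-1,"translation":[0,-0.03,0.02],"dr":[0,0,4]}]' && python3 - <<'E'
from h import *
stp()
im=optics.capture('scene'); cv2.imwrite('pics/s8.png',im)
cv2.imwrite('pics/s8c.png',cv2.resize(im[210:330,225:355],(650,600),interpolation=cv2.INTER_CUBIC))
E
```

```text
time: 11.8
eef_pos: [0.5907, 0.0181, 0.1239]
tcp_rot: [[0.082, 0.997, 0.002], [0.997, -0.082, 0.001], [0.001, 0.001, -1.0]]
contact_force: [-2.8, 1.2, 7.1]
width: 0.294
t 11.8 pos [0.5907 0.0181 0.1239] yaw 85.3 tilt 0.1 F [-2.76  1.21  7.12] M [0.449 0.788 0.118] w 0.294 j6 89.3
```

View pics/s8c.png

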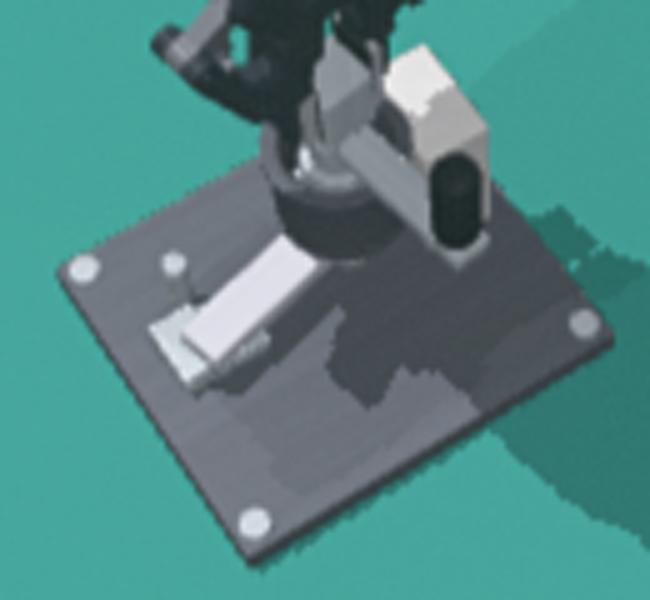

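```bash
python3 -m inch '[{"jaw":-1,"translation":[0,-0.005,0.02],"dr":[0,0,0.3]},{"jaw":-1,"translation":[0,-0.01,0.02],"dr":[0,0,0.6]},{"jaw":-1,"translation":[0,-0.01,0.02],"dr":[0,0,0.9]},{"jaw":-1,"translation":[0,-0.01,0.02],"dr":[0,0,1.2]},{"jaw":-1,"translation":[0,-0.01,0.02],"dr":[0,0,1.5]},{"jaw":-1,"translation":[0,-0.01,0.02],"dr":[0,0,1.5]}]' && python3 - <<'E'
from h import *
stp()
E
python3 -m inch '[{"jaw":-1,"translation":[0,0,0.02],"dr":[0,0,0.2]},{"jaw":-1,"translation":[0,0,0.02],"dr":[0,0,0.4]},{"jaw":-1,"translation":[0,0,0.02],"dr":[0,0,0.4]}]' && python3 - <<'E'
from h import *
stp()
im=optics.capture('scene'); cv2.imwrite('pics/s9.png',im)
cv2.imwrite('pics/s9c.png',cv2.resize(im[210:330,225:355],(650,600),interpolation=cv2.INTER_CUBIC))
E
```

```text
time: 12.45
eef_pos: [0.5905, 0.0182, 0.1239]
tcp_rot: [[0.21, 0.978, 0.002], [0.978, -0.21, 0.001], [0.001, 0.002, -1.0]]
contact_force: [-3.5, 2.0, 7.0]
width: 0.294
t 12.45 pos [0.5905 0.0182 0.1239] yaw 77.87 tilt 0.12 F [-3.49  2.01  7.02] M [0.287 0.848 0.152] w 0.294 j6 96.8
time: 12.75
eef_pos: [0.5905, 0.0183, 0.1239]
tcp_rot: [[0.244, 0.97, 0.002], [0.97, -0.244, 0.001], [0.001, 0.002, -1.0]]
contact_force: [-4.1, 1.6, 7.2]
width: 0.297
t 12.75 pos [0.5905 0.0183 0.1239] yaw 75.9 tilt 0.14 F [-4.12  1.61  7.23] M [0.19  0.99  0.185] w 0.297 j6 98.7
```

View pics/s9c.png

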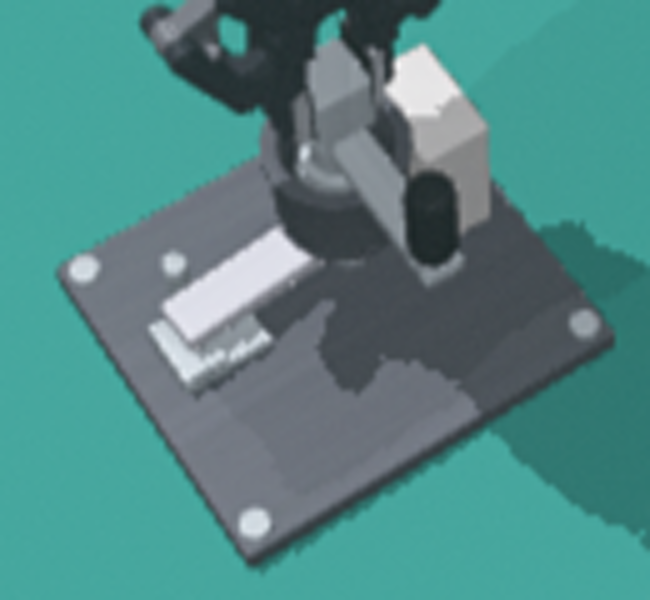

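```bash
python3 - <<'E'
from h import *
P=back(CI['scene'],crop2px([(280,228),(163,303),(188,342),(305,270),(58,272),(248,553)],(225,210),5),.042)
for a,b in((0,1),(3,2)):
    d=P[b]-P[a];print(np.degrees(np.arctan2(d[1],d[0])))
e=(P[1]+P[2])/2-[.5905,.0198,.042];print('end',np.degrees(np.arctan2(e[1],e[0])),np.hypot(*e[:2]))
E
```

```text
-10.262877014306216
-11.832776078300519
end -8.37532682480347 0.08491719648939612
```

```bash
python3 -m inch '[{"jaw":-1,"translation":[0,0,0.02],"dr":[0,0,0.2]},{"jaw":-1,"translation":[0,0,0.02],"dr":[0,0,0.4]},{"jaw":-1,"translation":[0,0,0.02],"dr":[0,0,0.4]}]' && python3 - <<'E'
from h import *
stp()
E

```

```text
time: 13.1
eef_pos: [0.5905, 0.0183, 0.1239]
tcp_rot: [[0.276, 0.961, 0.002], [0.961, -0.276, 0.001], [0.001, 0.002, -1.0]]
contact_force: [-4.4, 1.0, 7.0]
width: 0.295
t 13.1 pos [0.5905 0.0183 0.1239] yaw 73.95 tilt 0.15 F [-4.35  1.02  7.01] M [0.202 0.953 0.251] w 0.295 j6 100.7
```

```bash
python3 -m inch '[{"jaw":-1,"translation":[0,0,0.02],"dr":[0,0,0.2]},{"jaw":-1,"translation":[0,0,0.02],"dr":[0,0,0.2]}]' && python3 - <<'E'
from h import *
stp()
E

```

```text
time: 13.3
eef_pos: [0.5904, 0.0183, 0.1239]
tcp_rot: [[0.293, 0.956, 0.003], [0.956, -0.293, 0.001], [0.001, 0.002, -1.0]]
contact_force: [-3.7, 1.0, 7.7]
width: 0.294
t 13.3 pos [0.5904 0.0183 0.1239] yaw 72.98 tilt 0.16 F [-3.69  0.99  7.69] M [0.142 0.995 0.199] w 0.294 j6 101.7
```

```bash
python3 -m inch '[{"jaw":-1,"translation":[0,0,0.02],"dr":[0,0,0.2]},{"jaw":-1,"translation":[0,0,0.02],"dr":[0,0,0.2]}]' && python3 - <<'E'
from h import *
stp()
E

```

```text
time: 13.5
eef_pos: [0.5904, 0.0183, 0.1239]
tcp_rot: [[0.309, 0.951, 0.003], [0.951, -0.309, 0.001], [0.002, 0.003, -1.0]]
contact_force: [-4.5, 0.0, 7.5]
width: 0.299
t 13.5 pos [0.5904 0.0183 0.1239] yaw 72.01 tilt 0.17 F [-4.48  0.05  7.51] M [0.186 1.004 0.262] w 0.299 j6 102.6
```

```bash
python3 -m inch '[{"jaw":-1,"translation":[0,0,0.02],"dr":[0,0,0.2]},{"jaw":-1,"translation":[0,0,0.02],"dr":[0,0,0.2]}]' && python3 - <<'E'
from h import *
stp()
im=optics.capture('scene'); cv2.imwrite('pics/s10.png',im)
cv2.imwrite('pics/s10c.png',cv2.resize(im[230:300,245:315],(600,600),interpolation=cv2.INTER_CUBIC))
E

```

```text
time: 13.7
eef_pos: [0.5903, 0.0184, 0.1239]
tcp_rot: [[0.325, 0.946, 0.003], [0.946, -0.325, 0.001], [0.002, 0.003, -1.0]]
contact_force: [-3.5, 1.2, 7.0]
width: 0.298
t 13.7 pos [0.5903 0.0184 0.1239] yaw 71.04 tilt 0.18 F [-3.55  1.24  7.02] M [0.2   1.025 0.17 ] w 0.298 j6 103.6
```

View pics/s10c.png

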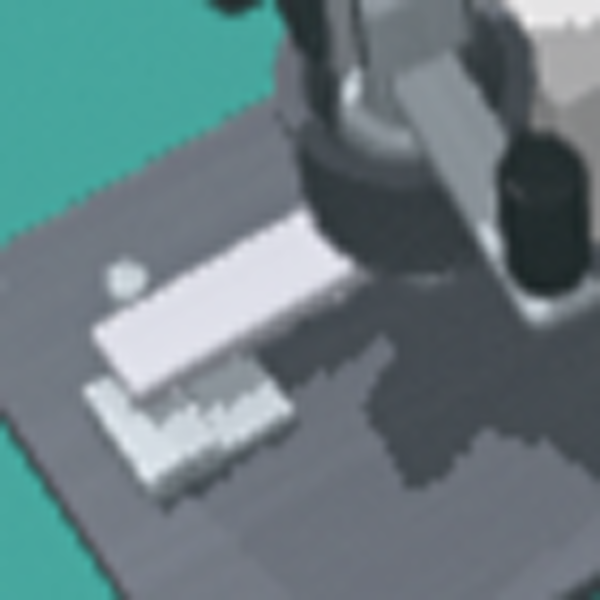

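```bash
python3 - <<'E'
from h import *
P=back(CI['scene'],crop2px([(303,212),(92,333),(140,395),(352,270)],(245,230),600/70),.042)
for a,b in((0,1),(3,2)):
    d=P[b]-P[a];print(np.degrees(np.arctan2(d[1],d[0])))
e=(P[1]+P[2])/2-[.5905,.0198,.042];print('end',np.degrees(np.arctan2(e[1],e[0])),np.hypot(*e[:2]))
E
python3 -m inch '[{"jaw":-1,"translation":[0,0,0.02],"dr":[0,0,0.15]},{"jaw":-1,"translation":[0,0,0.02],"dr":[0,0,0.15]}]' && python3 - <<'E'
from h import *
stp()
E

```

```text
-13.362596472922958
-12.940137984548135
end -12.417991533843344 0.08489453689753511
time: 13.95
eef_pos: [0.5904, 0.0184, 0.1239]
tcp_rot: [[0.336, 0.942, 0.004], [0.942, -0.336, 0.0], [0.002, 0.003, -1.0]]
contact_force: [-3.3, 0.0, 7.0]
width: 0.296
t 13.95 pos [0.5904 0.0184 0.1239] yaw 70.37 tilt 0.2 F [-3.33  0.03  6.96] M [0.156 0.991 0.445] w 0.296 j6 104.3
```

```bash
python3 -m inch '[{"jaw":-1,"translation":[0,0,0.01],"dr":[0,0,0]},{"jaw":-1,"translation":[0,0,0.01],"dr":[0,0,0]},{"jaw":-1,"translation":[0,0,0.01],"dr":[0,0,0]}]' && python3 - <<'E'
from h import *
stp()
im=optics.capture('scene'); cv2.imwrite('pics/s11.png',im)
cv2.imwrite('pics/s11c.png',cv2.resize(im[230:300,245:315],(600,600),interpolation=cv2.INTER_CUBIC))
im=optics.capture('wrist'); cv2.imwrite('pics/w11.png',im)
E

```

```text
time: 14.25
eef_pos: [0.5903, 0.0184, 0.1239]
tcp_rot: [[0.335, 0.942, 0.004], [0.942, -0.335, 0.0], [0.001, 0.003, -1.0]]
contact_force: [-4.0, 0.5, 6.1]
width: 0.296
t 14.25 pos [0.5903 0.0184 0.1239] yaw 70.42 tilt 0.21 F [-3.98  0.53  6.05] M [0.148 0.892 0.375] w 0.296 j6 104.3
```

View pics/s11c.png

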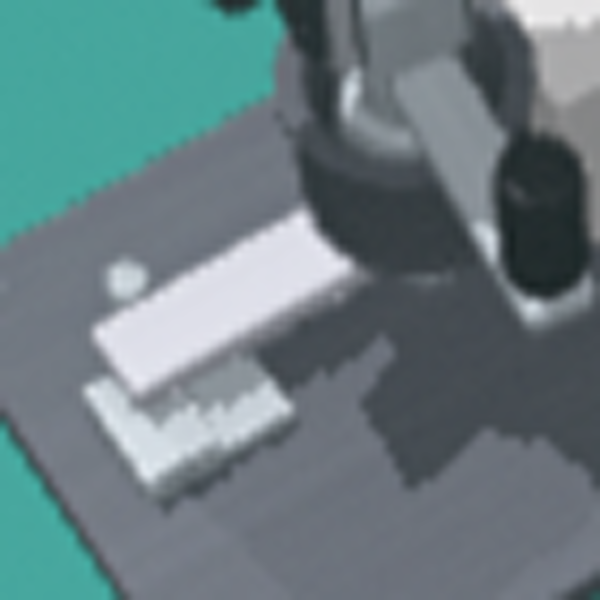

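View pics/w11.png

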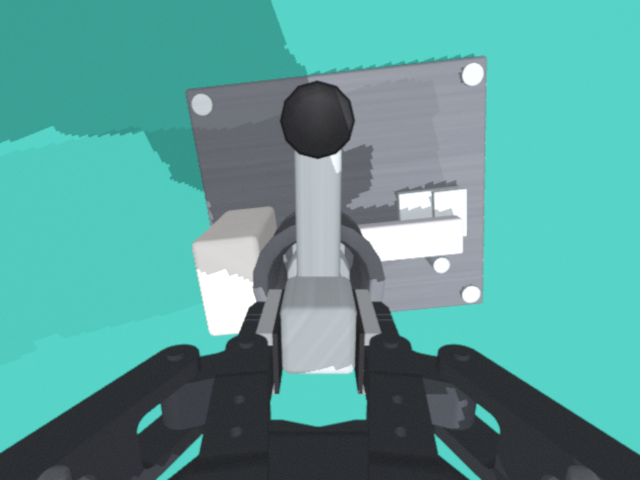

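```bash
python3 -m inch '[{"jaw":-1,"translation":[0,0,-0.01],"dr":[0,0,-0.1]},{"jaw":-1,"translation":[0,0,-0.01],"dr":[0,0,-0.1]},{"jaw":-0.3,"translation":[0,0,-0.01],"dr":[0,0,-0.1]},{"jaw":0,"translation":[0,0,-0.01],"dr":[0,0,-0.1]},{"jaw":0.3,"translation":[0,0,-0.01],"dr":[0,0,-0.1]},{"jaw":0.3,"translation":[0,0,-0.01],"dr":[0,0,-0.1]},{"jaw":0.3,"translation":[0,0,-0.01],"dr":[0,0,-0.1]}]' && python3 - <<'E'
from h import *
stp()
im=optics.capture('wrist'); cv2.imwrite('pics/w12.png',im)
E

```

```text
time: 15.05
eef_pos: [0.5904, 0.0184, 0.1243]
tcp_rot: [[0.327, 0.945, 0.004], [0.945, -0.327, 0.0], [0.001, 0.003, -1.0]]
contact_force: [-0.1, -0.3, 1.0]
width: 0.648
t 15.05 pos [0.5904 0.0184 0.1243] yaw 70.91 tilt 0.22 F [-0.06 -0.29  1.01] M [-0.024 -0.005  0.016] w 0.648 j6 103.8
```

View pics/w12.png

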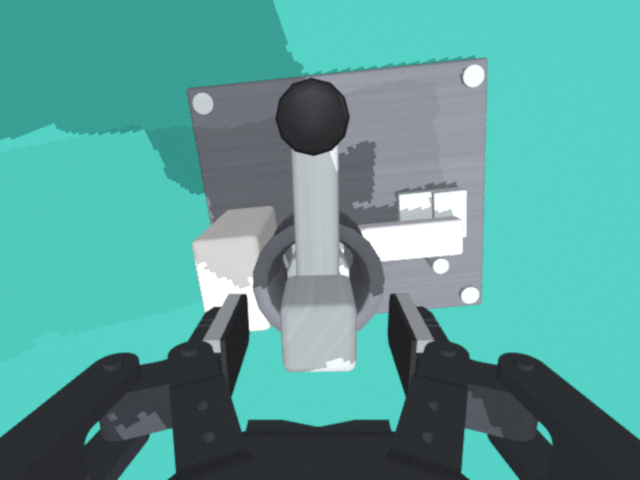

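Released: both pads stand clear of the hub and the force reads about zero. I retreat straight up.

```bash
python3 -m inch '[{"jaw":0.3,"translation":[0,0,-0.5],"dr":[0,0,0]},{"jaw":0.3,"translation":[0,0,-1.5],"dr":[0,0,0]},{"jaw":0.3,"translation":[0,0,-3],"dr":[0,0,0]},{"jaw":0.3,"translation":[0,0,-4],"dr":[0,0,0]},{"jaw":0.3,"translation":[0,0,-4.5],"dr":[0,0,0]},{"jaw":0.3,"translation":[0,0,-4.5],"dr":[0,0,0]},{"jaw":0.3,"translation":[0,0,-4.5],"dr":[0,0,0]}]' && python3 -m inch '[{"jaw":0.3,"translation":[3,0,0],"dr":[0,0,0]},{"jaw":0.3,"translation":[5,0,0],"dr":[0,0,0]},{"jaw":0.3,"translation":[7,0,0],"dr":[0,0,0]},{"jaw":0.3,"translation":[7,0,0],"dr":[0,0,0]},{"jaw":0.3,"translation":[7,0,0],"dr":[0,0,0]},{"jaw":0.3,"translation":[7,0,0],"dr":[0,0,0]}]' && python3 - <<'E'
from h import *
stp()
for n in('top','scene','wrist'): cv2.imwrite(f'pics/{n}_13.png',optics.capture(n))
t=cv2.imread('pics/top_13.png')[125:250,265:390]; s=cv2.imread('pics/scene_13.png')[200:325,225:350]
cv2.imwrite('pics/end13.png',cv2.hconcat([cv2.resize(a,(400,400),interpolation=cv2.INTER_CUBIC) for a in (t,s)]))
E
```

```text
time: 15.8
eef_pos: [0.5897, 0.0183, 0.2586]
tcp_rot: [[0.327, 0.945, 0.003], [0.945, -0.327, 0.0], [0.001, 0.003, -1.0]]
contact_force: [-1.5, -0.1, -0.6]
width: 0.648
time: 16.4
eef_pos: [0.6578, 0.2184, 0.2562]
tcp_rot: [[0.324, 0.946, 0.0], [0.946, -0.324, -0.0], [-0.0, 0.0, -1.0]]
contact_force: [0.0, -1.7, -0.4]
width: 0.651
t 16.4 pos [0.6578 0.2184 0.2562] yaw 71.07 tilt 0.03 F [ 0.03 -1.69 -0.36] M [-0.028  0.008  0.001] w 0.651 j6 121.3
```

View pics/end13.png

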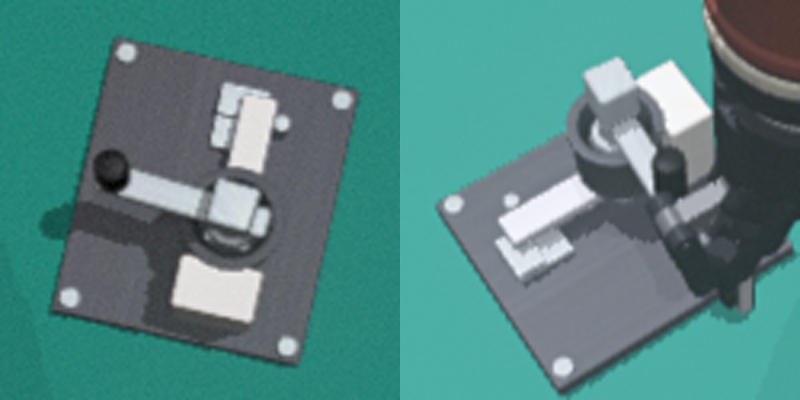

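View pics/top_13.png

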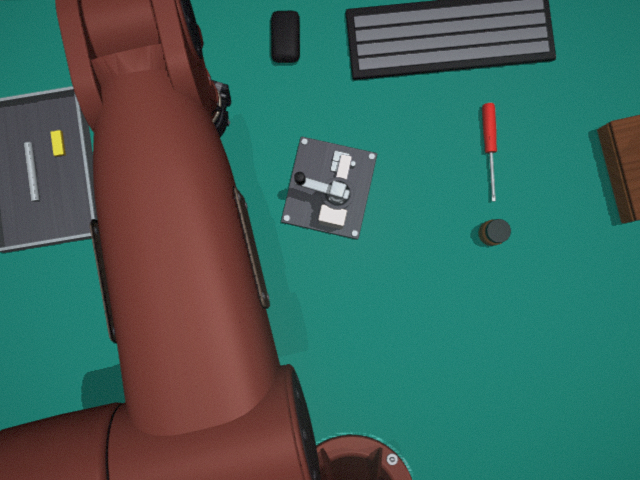

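```bash
python3 -m inch '[{"jaw":0.3,"translation":[0,0,0],"dr":[0,0,0]},{"jaw":0.3,"translation":[0,0,0],"dr":[0,0,0]},{"jaw":0.3,"translation":[0,0,0],"dr":[0,0,0]}]' >/dev/null; python3 - <<'E'
from h import *
im=optics.capture('top')[140:220,295:375]
cv2.imwrite('pics/end14.png',cv2.resize(im,(600,600),interpolation=cv2.INTER_CUBIC))
E
```

```text
(no output)
```

View pics/end14.png

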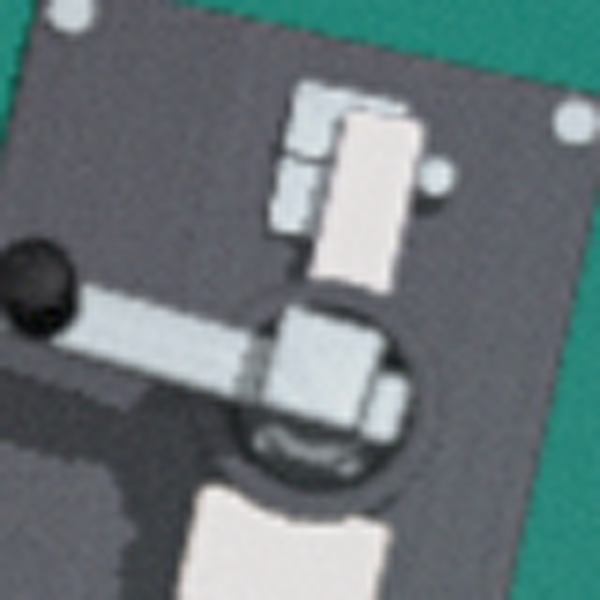

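```bash
python3 - <<'E'
from h import *
f=lambda p:crop2px(p,(295,140),7.5)
P=back(CI['top'],f([(348,108),(310,275),(424,124),(386,292)]),.042)
for a,b in((1,0),(3,2)):
    d=P[b]-P[a];print('bar yaw',np.degrees(np.arctan2(d[1],d[0])))
e=(P[0]+P[2])/2-[.5905,.0198,.042];print('end dir',np.degrees(np.arctan2(e[1],e[0])))
H=back(CI['top'],f([(285,305),(386,335),(355,428),(262,397)]),.144);print('hub',H.mean(0))
a=cv2.imread('pics/top_0.png');
# specimen far-left edge before/after
b=optics.capture('top'); d=cv2.absdiff(a,b).max(2)
for n,(x,y,w,h) in dict(jar=(475,210,40,40),sd=(475,95,30,110),spec=(328,148,14,24)).items(): print(n,d[y:y+h,x:x+w].mean())
s=stp()
E
```

```text
bar yaw -13.712720072892017
bar yaw -13.716644730340805
end dir -13.97947224540259
hub [0.59214074 0.0190588  0.144     ]
jar 15.393125
sd 19.490909090909092
spec 25.404761904761905
t 16.95 pos [0.658  0.2149 0.2585] yaw 70.82 tilt 0.13 F [-0.16 -0.62  0.03] M [ 0.043  0.024 -0.023] w 0.65 j6 121.2
```

```bash
python3 - <<'E'
from workcell import bot
print(bot.hand_in())
E
```

```text
the job is handed in; nothing more can be done
None
```

I handed the job in at about 17 s of the 72 s. By my checks the bar is at its stop and the crank is released and fully home on the square, but the hand-in gives no verdict.

**What I did:** I gripped the steel crank across its hub and left both pink look-alikes alone. The wrist camera showed the hidden square's yaw as about 45°, so I lowered the socket in small steps at a crank yaw of 135°. It slid on without catching and touched bottom at the expected height with about 15 N. I then turned it clockwise about 65°, the last few degrees in 1° steps, and stopped when the resisting torque rose from about 0.2 to 0.445 N m. I eased back 0.5°, opened the jaws and moved away.

**Last checks:**
- **Bar:** the top picture put it at a yaw of −13.7°, against −13.4° for the fixture's x axis, lying beside the stop pin. It had not moved while the last crank step raised the torque.
- **Crank:** after release the hub measured about 2 mm from the well axis, within the camera error. I judged "fully home" from the height during seating and turning, and did not measure it again after letting go.
- **Specimen:** its visible corner is at the same pixel as at the start.
- **Jar and screwdriver:** they look unmoved in the top picture. My pixel-difference check on them and the specimen told me nothing, probably because the lighting changed.
- **Ring gauge:** the arm hid it in the last top picture, so I did not recheck it. I only passed well above it.
- **Robot:** the force reading was near zero and it was touching nothing.

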